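Eject a recorder battery from its sloping charger and catch it on the ramp

TASK

Press the eject key of the sloping charging dock with one finger and, when the battery pack springs off its catch, stop it with the other finger on the ramp before it slides off the low end. Finish while holding it so: key still down, pack lying on the ramp and resting against the other finger. Do not lift the pack, and leave the spare pack, pen cup, phone and mouse alone.

Things in the scene. Friction and masses are not known exactly. Their poses are not given: they have to be found in the camera images.
- dock: Fixed charging dock: aluminium ramp 195 mm long, 43 mm wide between 12 mm side walls; grey charger box 98 mm high at its high end; black eject key on a grey block (50 x 46 mm, 48 mm high) beside it. Origin on the desk under the ramp's centre line, level with the key. z up; ramp falls to dock -x (slope 0.30 rad), key on the +y side. Low end at x = -57 mm, charger box from x = +131 mm.
- ramp (a point): Point on the ramp's floor, on its centre line, straight across from the key (45 mm above the desk, 48.5 mm from the key's middle): a good spot for the catching finger. x axis up the slope, y across towards the key, z square to the floor. The pack's lower edge waits 43 mm up the slope from here; the open low end is 60 mm down the slope.
- eject_top (a point): Centre of the top of the eject key: flat, black, 30 mm (dock x) by 32 mm (dock y), level, 61 mm above the desk when up, which is 16 mm above the ramp's floor at ramp. It goes straight down and comes back up when let go.
- eject (a joint): How far the key is pressed: 0 up, 0.009 m at its stop; 2.5 N to start, 5 N at the stop. A steel catch bar (5 mm high, just below the pack) sinks with it and frees the pack at about 4 to 5 mm; a spring (1.6 N falling to 0.4 N) then shoves the pack up to 30 mm down the slick ramp and it slides on by its weight. If the key comes up under the pack, the bar lifts it.
- pack_mid (a point): Centre of the black battery pack in the dock, 70 mm along the ramp, 40 mm wide, 24 mm thick, about 150 g, slick; its lower end waits against the catch bar. x axis along its length, up the slope; z square to the ramp. At the start the point is 78 mm up the slope from ramp and 12 mm off the ramp's floor.
- pack: The same battery pack, origin at the centre of its underside; axes level at the start (as the dock's), not along the pack.
- spare: A spare battery pack of the same make (70 x 40 x 24 mm), lying loose on the desk; origin at the centre of its underside. Leave alone.
- pens: White pen cup, 72 mm across, 95 mm high, with pens up to 155 mm high; origin under its centre. Leave alone.
- phone: White phone, 145 x 71 x 9 mm, lying on the desk, origin under its centre. Leave alone.
- mouse: Black computer mouse 100 x 60 x 32 mm, on a blue mat; origin under its centre. Leave alone.
There are look-alikes about, which are no part of the job. Leave any orange or purple look-alike of the pack alone.

How it is judged:
By the outcome, as a careful person would: the job done as asked, in the order asked, and still so for the second after the job is handed in, while the arm keeps its last pose, push and grip.
It also fails if it takes over 32 s, if anything falls off the work surface, if the arm or the gripper's body presses on something with over 40 N, if the wrist force passes 120 N, or if a joint passes its speed limit or range.

ROBOT

A 7-joint arm with a two-finger parallel gripper is mounted at the origin on the work surface. World frame = base frame: x ahead of the robot, y to its left, z up, the work surface at z = 0. Lengths are in m, angles in degrees, forces in N, time in s.
With the tool pointing down it reaches from about 0.4 to 0.85 m from the base axis. Payload 4.4 kg.
Tool frame: the origin (TCP) lies midway between the tips of the shut fingers; the grasp point (between the pads) lies 19 mm behind it (tcp_to_grasp is the distance from the TCP to the grasp point, in m); z points along the fingers, y is the direction in which the jaws open and shut (so a half turn about z gives the same grasp; the last joint's range is limited). The gripper opens to 94 mm and grips with 3 to 60 N. Pads are 16 mm wide; open, the fingers measure 119 mm over their backs; the gripper's body (75 mm by 177 mm) begins 78 mm behind the grasp point.
Start: joints at [73.235, 36.005, 2.206, 86.941, -1.547, 57.084, -1.146], TCP at [0.146, -0.633, 0.205] pointing down, gripper open.
Joint ranges: [-175.42, 175.42], [-21.48, 121.26], [-71.46, 75.88], [10.55, 141.38], [-63.04, 243.04], [13.31, 113.54], [-168.57, 168.57]. Speed limits (degrees/s): [147.25, 147.25, 180, 180, 180, 180, 180].

INTERFACE

Orientations are given as [roll, pitch, yaw] about the fixed x, y, z axes, in that order (R = Rz(yaw) Ry(pitch) Rx(roll)).
In Python, from station import * gives the robot as it stands. The module is installed in compiled form; this text tells all that it offers.
- The arm moves only by the shell command python3 -m pendant 'ROWS'. ROWS is JSON, a list of rows, each a list of 3 entries, a list of its own where there are three numbers: the shift along the tool's x, y, z in mm, then the turn, a rotation vector about the tool's x, y, z in degrees, then the gripper command: -1 is fully open, 1 is shut, values between are in proportion. A call has 1 to 12 rows; each row is the pose to reach, as a shift and turn from the pose commanded when the call began, along the tool's axes at that moment; what a row does not reach only later rows make up. A row lasts 1/8 s, in which the tool goes at most 62.5 mm and 10.7 degrees, less where a joint would pass 70% of its speed; a pose out of reach is approached as far as the arm can. A call with a gripper value outside its range is refused whole. The fingers move at their own pace and stop on an object; the grip force is fixed at half the most. Time passes only in rows, so rows that repeat a pose let the fingers close. It gives the time, the measured TCP pose, the force and the opening at its end, in the units of the state.
- state(): the state, without advancing time (a new reading comes with each control period).
- read_camera(name): name is "side" or "top" or "wrist"; returns (picture, depth): 384x512x3 uint8, red, green, blue; 384x512 float32, m along the optical axis (not along the pixel's ray), 0 where there is no reading.
- camera_info(name): a dict with "mtx" (3x3 intrinsics, pixels), "k1" (the pictures are not rectified: a ray, as slopes to the right and down, at radius r is drawn at 1 + k1 r^2 times it, then the intrinsics apply), "extrinsics" (4x4, takes a point from camera to world coordinates); the wrist camera has in their place "mount" (4x4, takes a point from camera to tool coordinates, whose origin is the TCP and whose axes are the flange's). Camera axes: x right, y down, z forward; pixel columns grow to the right and rows downward; lengths in m; the calibration is good to about 2 mm. A picture is of the moment at which its call begins: read the wrist's pose just before it. camera_info takes no time and is no camera call.
- job_done(): hands the job in, once; it reports no verdict.
The state is a dict: "time_s": time; "joint_pos": joint angles; "qvel": joint speeds; "joint_efforts": joint torques, N m; "tool_pos": TCP position; "ee_rot": TCP orientation; "force": force on the tool from outside, world axes, zero at the start; "torque": the same for the moment, N m; "gripper_width": finger opening in m.
Only numpy, scipy, OpenCV 4.12 (cv2) and the standard library are available. Lean on these libraries where they do the work, as an engineer would, in place of code of your own. Each camera call takes 0.05 s, during which the arm holds its last target. There are 200 camera calls.

## Working session

There is one attempt and no reset: what is moved stays moved. The work goes in short steps, Python scripts to look and compute and a shell command to move; the robot and the scene stay as the last step left them, time stands still between calls to the robot, and variables do not carry over. Pictures are saved under pics/ and viewed, about 8 in all and at most 12, crops included, and the job is handed in when it is done.

```bash
mkdir -p pics; cat > h.py <<'E'
from station import *
import numpy as np, cv2
from scipy.spatial.transform import Rotation as R
def T():
    s=state(); M=np.eye(4); M[:3,:3]=R.from_euler('xyz',s['ee_rot'],degrees=True).as_matrix(); M[:3,3]=s['tool_pos']; return M
def snap(n,fn):
    t=T(); p,d=read_camera(n); np.savez('pics/'+fn+'.npz',p=p,d=d,E=cam(n,t)); cv2.imwrite('pics/'+fn+'.png',p[:,:,::-1]); return p,d
def cam(n,t):
    i=camera_info(n); return t@np.array(i['mount']) if n=='wrist' else np.array(i['extrinsics'])
def pt(n,fn,u,v,z=None,depth=None):
    f=np.load('pics/'+fn+'.npz'); i=camera_info(n); K=np.array(i['mtx'])
    E=f['E']; x=np.array([(u-K[0,2])/K[0,0],(v-K[1,2])/K[1,1]]); y=x.copy()
    for _ in range(20): y=x/(1+i['k1']*(y@y))
    r=np.array([*y,1.])
    if z is None:
        w=f['d'][int(v)-1:int(v)+2,int(u)-1:int(u)+2]; w=w[w>0]; dd=np.median(w) if w.size else np.nan
    else: dd=(z-E[2,3])/(E[:3,:3]@r)[2]
    return E[:3,:3]@(r*dd)+E[:3,3]
def cloud(n,fn):
    f=np.load('pics/'+fn+'.npz'); i=camera_info(n); K=np.array(i['mtx']); d=f['d']
    v,u=np.mgrid[:384,:512]; x=np.stack([(u-K[0,2])/K[0,0],(v-K[1,2])/K[1,1]],-1); y=x.copy()
    for _ in range(20): y=x/(1+i['k1']*(y**2).sum(-1,keepdims=True))
    P=np.concatenate([y,np.ones(y.shape[:2]+(1,))],-1)*d[...,None]
    return P@f['E'][:3,:3].T+f['E'][:3,3], f['p'], d>0
E
python3 - <<'E'
from h import *
print(state())
a,_=snap('top','t0'); b,_=snap('side','s0')
for n in('top','side'): print(camera_info(n))
cv2.imwrite('pics/ts.png',np.hstack([cv2.resize(x,(400,300)) for x in(a,b)])[:,:,::-1])
cv2.imwrite('pics/t0x.png',cv2.resize(a,(800,600))[:,:,::-1])
E
```

```text
{'time_s': 0.0, 'joint_pos': array([73.23520112, 36.0566796 ,  2.20274247, 86.99196303, -1.54529312,
       57.08435977, -1.14578952]), 'qvel': array([ 0.02489666,  0.05645446, -0.04951827, -0.03257071, -0.03322792,
       -0.06146124,  0.03387674]), 'joint_efforts': array([-6.13997108e-04, -5.49724782e+01,  1.14283606e+00, -1.86628640e+01,
       -5.23570064e-02,  2.37805786e-02,  1.99605038e-04]), 'tool_pos': array([ 0.14603673, -0.63273409,  0.20460202]), 'ee_rot': array([-1.79896714e+02,  2.69236133e-03,  1.29957333e+01]), 'force': array([-0.72737741, -0.15495047, -0.1042884 ]), 'torque': array([-0.05269982, -0.04539425, -0.01436196]), 'gripper_width': 0.09382263394705796}
{'mtx': array([[366.09209368,   0.        , 254.84046726],
       [  0.        , 366.09209368, 183.23785899],
       [  0.        ,   0.        ,   1.        ]]), 'k1': 0.0007226824692600106, 'extrinsics': array([[-0.02346443, -0.98366155,  0.17849194,  0.36436251],
       [-0.99969471,  0.02446895,  0.00342812, -0.04179388],
       [-0.00773962, -0.17835701, -0.9839354 ,  1.06706928],
       [ 0.        ,  0.        ,  0.        ,  1.        ]])}
{'mtx': array([[438.10550707,   0.        , 256.56189144],
       [  0.        , 438.10550707, 195.53585908],
       [  0.        ,   0.        ,   1.        ]]), 'k1': -0.03123757962008878, 'extrinsics': array([[-0.98235509, -0.13534472,  0.1290747 ,  0.38279642],
       [-0.18622332,  0.64400785, -0.74200725,  0.84285023],
       [ 0.01730165, -0.75295132, -0.65784874,  0.85306711],
       [ 0.        ,  0.        ,  0.        ,  1.        ]])}
```

View pics/t0x.png

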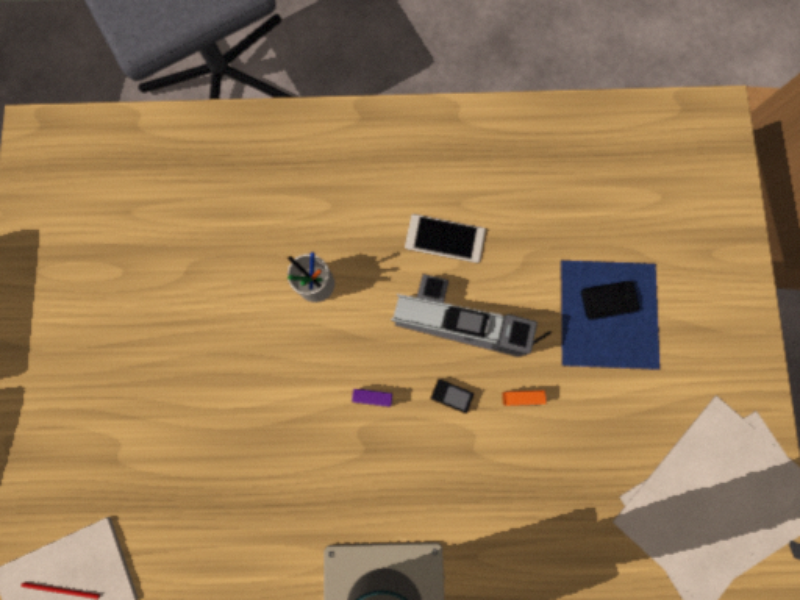

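View pics/s0.png

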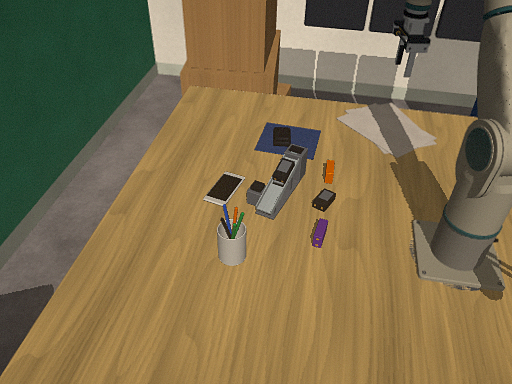

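The top view shows the key at about (433,287) and the ramp running from (395,311) to the charger top at (519,333). The low end is on the left, and the spare and the look-alikes are below the dock. The side view agrees: the pens are about 0.2 m beyond the low end. Next I'll enlarge the dock and measure it.

```bash
python3 - <<'E'
from h import *
P,p,ok=cloud('top','t0')
c=p[165:235,240:355]; cv2.imwrite('pics/c0.png',cv2.resize(c,None,fx=6.9,fy=6.9,interpolation=cv2.INTER_CUBIC)[:,:,::-1])
k=pt('top','t0',277.1,183.7); k6=pt('top','t0',277.1,183.7,.061); print('key',k,k6)
for u,v,z in((332.2,213.1,.098),(301.5,205.5,.07)): print(pt('top','t0',u,v),pt('top','t0',u,v,z))
E
```

```text
key [ 0.54399308 -0.1003605   0.0611181 ] [ 0.54401417 -0.10036737  0.061     ]
[ 0.45455026 -0.24074484  0.10030658] [ 0.45476544 -0.24121951  0.098     ]
[ 0.47743835 -0.1615267   0.09376495] [ 0.48019929 -0.16445019  0.07      ]
```

View pics/c0.png

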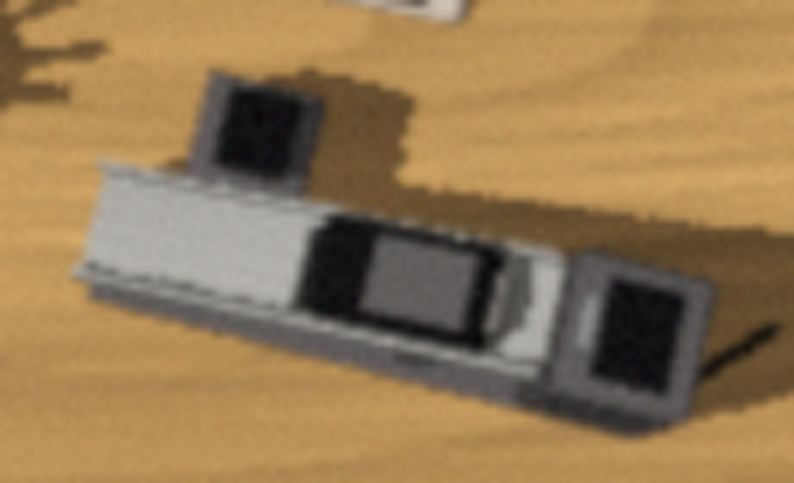

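```bash
python3 - <<'E'
from h import *
key=pt('top','t0',277,183.65,.061)[:2]; ch=pt('top','t0',332.3,213.5,.098)[:2]; lo=pt('top','t0',252.6,196.5,.039)[:2]
a=ch-lo; print('yaw from centre line',np.degrees(np.arctan2(a[1],a[0])),np.linalg.norm(a))
for yaw in(-105.5,np.degrees(np.arctan2(a[1],a[0]))):
    r=np.radians(yaw); x=np.array([np.cos(r),np.sin(r)]); y=np.array([-x[1],x[0]])
    o=key-.0485*y; print(yaw,'key',key,'origin',o,'lo',(lo-o)@x,(lo-o)@y,'ch',(ch-o)@x,(ch-o)@y)
    mid=o+.02425*y+.004*x; Rt=np.column_stack([-x,y]) # tool x=?,y=+dock y
    t=T(); d=np.r_[mid,.14]-t[:3,3]; 
    Rg=np.column_stack([np.r_[x*-1,0],np.r_[y,0],[0,0,-1]]); print(np.linalg.det(Rg))
    for s in(1,-1):
        G=Rg@np.diag([s,s,1]); rv=R.from_matrix(t[:3,:3].T@G).as_rotvec(degrees=True); print(s,'shift',t[:3,:3].T@d*1000,'turn',rv)
print(np.array(camera_info('wrist')['mount']).round(3))
E
```

```text
yaw from centre line -105.68834350616777 0.21859841735471083
-105.5 key [ 0.54416283 -0.10009334] origin [ 0.49742675 -0.08713228] lo -0.05823662827410905 -0.00018628606117759722 ch 0.1603606080186914 -0.0009048646121411349
0.9999999999999999
1 shift [ 484.4777539  -437.48503793   65.38163906] turn [-8.53681012e-02 -4.95543846e-02 -6.15053814e+01]
-1 shift [ 484.4777539  -437.48503793   65.38163906] turn [-5.68048347e-02  9.78585633e-02  1.18494573e+02]
-105.68834350616777 key [ 0.54416283 -0.10009334] origin [ 0.49746961 -0.08697872] lo -0.05807627166047354 -0.0003774589477240793 ch 0.16052214569423728 -0.0003774589477240551
0.9999999999999999
1 shift [ 484.50435337 -437.56132563   65.38176379] turn [-8.54238549e-02 -4.93992143e-02 -6.13170380e+01]
-1 shift [ 484.50435337 -437.56132563   65.38176379] turn [-5.66785986e-02  9.80117692e-02  1.18682917e+02]
[[ 0.    -0.958 -0.288  0.084]
 [ 1.    -0.     0.001  0.001]
 [-0.001 -0.288  0.958 -0.18 ]
 [ 0.     0.     0.     1.   ]]
```

```bash
python3 -m pendant '[[[40,-36,0],[0,0,-5],-1],[[80,-72,0],[0,0,-10],-1],[[120,-109,0],[0,0,-15],-1],[[161,-145,0],[0,0,-20],-1],[[202,-182,0],[0,0,-26],0.23],[[242,-218,0],[0,0,-31],0.23],[[282,-255,0],[0,0,-36],0.23],[[322,-292,0],[0,0,-41],0.23],[[363,-328,0],[0,0,-46],0.23],[[403,-364,0],[0,0,-51],0.23],[[444,-401,0],[0,0,-56],0.23],[[484.5,-437.5,0],[-0.1,-0.05,-61.4],0.23]]' && python3 -m pendant '[[[0,0,30],[0,0,0],0.23],[[0,0,55],[0,0,0],0.23],[[0,0,65],[0,0,0],0.23],[[0,0,65],[0,0,0],0.23],[[0,0,65],[0,0,0],0.23],[[0,0,65],[0,0,0],0.23]]'; python3 - <<'E'
from h import *
print(T().round(4), state()['gripper_width'],state()['force'])
a,_=snap('wrist','w1'); cv2.imwrite('pics/w1x.png',cv2.resize(a,(800,600))[:,:,::-1])
E
```

```text
time_s: 1.6
tool_pos: [0.5205, -0.0967, 0.2053]
ee_rot: [180.0, 0.1, 74.6]
force: [0.6, -0.6, -0.7]
gripper_width: 0.0366
time_s: 2.35
tool_pos: [0.5206, -0.0984, 0.1414]
ee_rot: [179.8, 0.1, 74.4]
force: [0.1, -0.3, -0.4]
gripper_width: 0.0364
[[ 0.2694  0.963   0.0023  0.5206]
 [ 0.963  -0.2694 -0.002  -0.0984]
 [-0.0014  0.0028 -1.      0.1414]
 [ 0.      0.      0.      1.    ]] 0.03638813706565899 [ 0.0997771  -0.25994249 -0.4213378 ]
```

View pics/w1x.png

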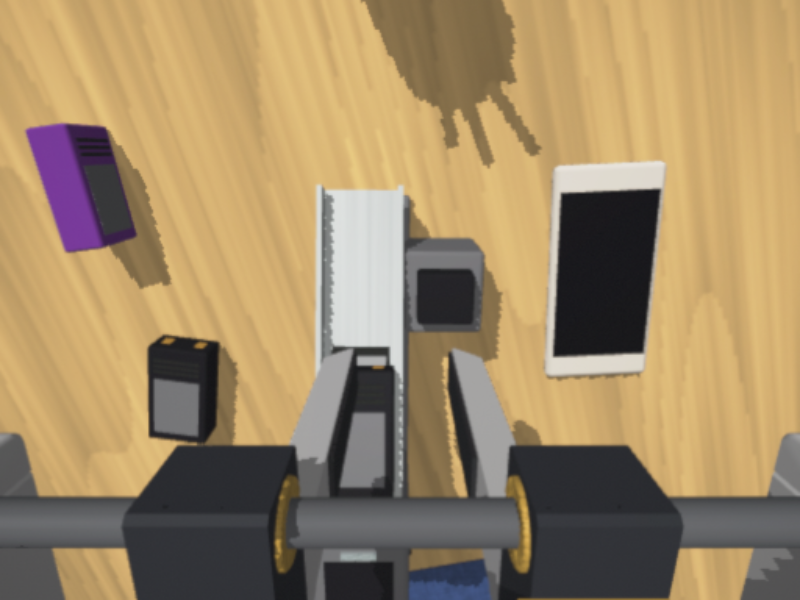

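The wrist view lines up with the ramp. The key centre is at (446,297), and the low end's corners are at (321,188) and (403,188). I'll compare those with the model.

```bash
python3 - <<'E'
from h import *
yaw=np.radians(-105.6); x=np.array([np.cos(yaw),np.sin(yaw)]); y=np.array([-x[1],x[0]])
o=np.array([.49744,-.08706])
def D(q): return np.round(1000*np.array([(q[:2]-o)@x,(q[:2]-o)@y,q[2]]),1)
s=.64
for n,u,v,z in(('key',446,297,.061),('lowL',321,188,.039),('lowR',404,188,.039),('floor',365,280,None),('key',446,297,None)): print(n,D(pt('wrist','w1',u*s-.2,v*s-.2,z)))
t=T(); print('tcp',D(t[:3,3])); 
for q in(.0245,-.0245): print('finger',D((t@[0,q,0,1])[:3]))
i=R.from_euler('xyz',state()['ee_rot'],degrees=True)
E
```

```text
key [-0.5 49.8 61. ]
lowL [-58.4 -20.5  39. ]
lowR [-58.4  26.5  39. ]
floor [-5.8  3.6 43.7]
key [-0.8 49.7 61.9]
tcp [  4.8  25.2 141.3]
finger [  4.8  49.7 141.3]
finger [  4.7   0.7 141.2]
```

The model agrees with the wrist view to about 1–2 mm, and the fingers are over the key and the ramp centre line. I'll descend to just above the key.

```bash
python3 -m pendant '[[[0,0,30],[0,0,0],0.23],[[0,0,55],[0,0,0],0.23],[[0,0,70],[0,0,0],0.23],[[0,0,75],[0,0,0],0.23],[[0,0,75],[0,0,0],0.23],[[0,0,75],[0,0,0],0.23],[[0,0,75],[0,0,0],0.23]]'; python3 - <<'E'
from h import *
print(T().round(4)[:3,3], state()['force'])
a,_=snap('wrist','w2'); cv2.imwrite('pics/w2x.png',cv2.resize(a,(800,600))[:,:,::-1])
E
```

```text
time_s: 3.28
tool_pos: [0.5205, -0.0985, 0.0661]
ee_rot: [179.9, 0.1, 74.4]
force: [-0.3, -0.4, 0.4]
gripper_width: 0.0361
[ 0.5205 -0.0985  0.0661] [-0.27519657 -0.43354926  0.4312251 ]
```

View pics/w2x.png

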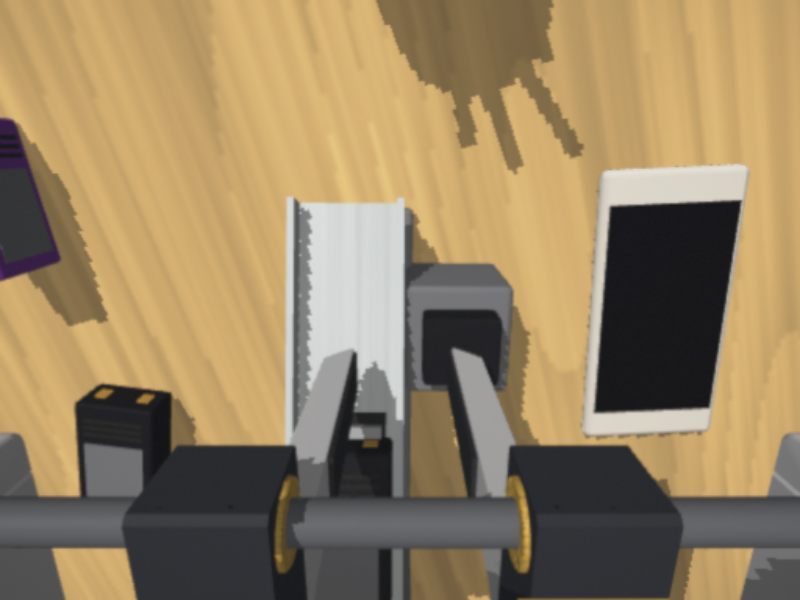

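The left finger (325–355) is well inside the ramp (297–400), and the right finger (452–485) is over the key (422–502). I'll press now.

```bash
python3 -m pendant '[[[0,0,4],[0,0,0],0.23],[[0,0,7],[0,0,0],0.23],[[0,0,10],[0,0,0],0.23],[[0,0,12],[0,0,0],0.23],[[0,0,13],[0,0,0],0.23],[[0,0,13.5],[0,0,0],0.23],[[0,0,13.5],[0,0,0],0.23],[[0,0,13.5],[0,0,0],0.23],[[0,0,13.5],[0,0,0],0.23],[[0,0,13.5],[0,0,0],0.23]]'; python3 - <<'E'
from h import *
print(T().round(4)[:3,3], state()['force'])
a,_=snap('wrist','w3'); b,_=snap('side','s3'); snap('top','t3')
c=np.hstack([cv2.resize(a[190:384,150:350],(400,388)),cv2.resize(b[120:240,210:330],(388,388))])
cv2.imwrite('pics/c3.png',c[:,:,::-1])
E
```

```text
time_s: 4.58
tool_pos: [0.5205, -0.0982, 0.0522]
ee_rot: [179.9, 0.1, 74.4]
force: [1.0, 1.0, 5.1]
gripper_width: 0.036
[ 0.5205 -0.0982  0.0522] [1.02739441 0.95444267 5.0727822 ]
```

View pics/c3.png

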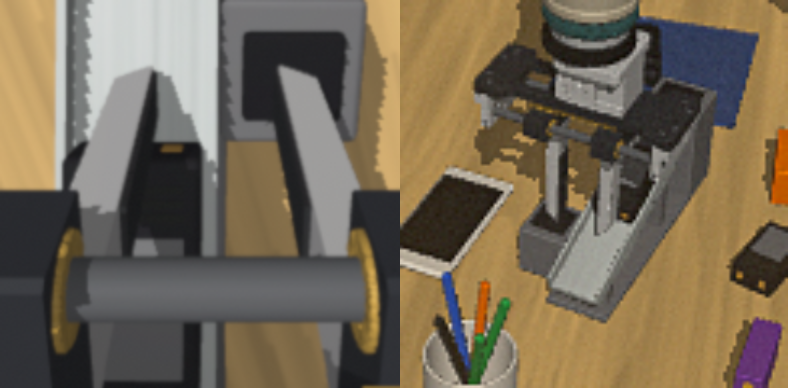

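The pack has slid down behind the ramp finger and the force is about 5 N on the key. I'll measure the pack's lower edge and check that it is still.

```bash
python3 -m pendant '[[[0,0,0],[0,0,0],0.23],[[0,0,0],[0,0,0],0.23],[[0,0,0],[0,0,0],0.23],[[0,0,0],[0,0,0],0.23]]'; python3 - <<'E'
from h import *
yaw=np.radians(-105.6); x=np.array([np.cos(yaw),np.sin(yaw)]); y=np.array([-x[1],x[0]]); o=np.array([.49744,-.08706])
snap('wrist','w4'); a=np.load('pics/w3.npz'); b=np.load('pics/w4.npz')
print('max image change',np.abs(a['p'].astype(int)-b['p'])[200:].max())
for f in('w2','w4'):
    P,p,ok=cloud('wrist',f); q=P[...,:2]-o; X=q@x*1000; Y=q@y*1000; Z=P[...,2]*1000
    h=Z-(45+X*np.tan(.3)); m=ok&(h>18)&(h<30)&(abs(Y-11)<7)&(X>-60)&(X<100)
    print(f,'pack-top x range',np.percentile(X[m],[0,1,5,50]).round(1),'h',np.median(h[m]).round(1),m.sum(),'y',Y[m].min().round(1),Y[m].max().round(1))
s=state(); print(s['force'],(T()[:3,3]).round(4),((T()[:2,3]-o)@x).round(4))
E
```

```text
time_s: 5.22
tool_pos: [0.5205, -0.0981, 0.0522]
ee_rot: [179.9, 0.1, 74.4]
force: [1.6, 0.5, 5.9]
gripper_width: 0.0365
max image change 11
w2 pack-top x range [-4.2 -2.5 34.7 49.7] h 26.0 1509 y 4.0 17.6
w4 pack-top x range [-4.5 -3.7 13.1 35.5] h 25.9 2089 y 4.0 18.0
[-0.0557711   0.90435488  5.01633417] [ 0.5205 -0.0982  0.0522] 0.0045
```

The pack's lower top edge is at x ≈ 13 mm and the finger's uphill face is at 12.5 mm, so they touch. Its height over the floor is unchanged, so it is lying on the ramp, and the key is 8.8 mm down. Everything is still, so I'll hand in.

```bash
python3 -c "
from station import *
print(job_done())"
```

```text
the job is handed in; nothing more can be done
None
```

I pressed the eject key with one finger and the pack slid down onto the other finger on the ramp. I handed the job in at about 5.3 s with the arm holding that pose.

**Key:** the fingertip was at z = 52.2 mm, so the key was about 8.8 mm down of its 9 mm travel. The force on the key was a steady 5 N.

**Pack:** its lower edge measured about 13 mm from the ramp point, and the finger's uphill face was at about 12.5 mm. Its height above the ramp floor was the same as before the press, so it was lying on the ramp. Two pictures about half a second apart showed no movement.

**Other objects:** I kept clear of the spare pack, pen cup, phone, mouse and look-alikes. I did not measure them again afterwards.

**Disagreement:** the wrist camera put the ramp's centre line up to 3 mm to one side of where the top camera did, against a stated calibration of about 2 mm. The finger had more room than that inside the ramp, so I did not correct for it.

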